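Load the string reel into its dock and latch it

TASK

Load the large string reel into the reel dock: swing the dock's latch handle fully open, bring the reel in at the dock's open mouth and slide it under the overhanging lips until it is fully home against the back stop, then swing the handle fully closed in front of the reel's neck and let go. Keep the reel upright, and leave the small reel, the awl and the jar where they are.

Things in the scene. Friction and masses are not known exactly. Their poses are not given: they have to be found in the camera images.
- dock: Reel dock fixed to the bench, grey metal with aluminium lips. Origin on the bench; +x runs from its open mouth to its back stop, z up. Floor plate 6 mm thick, 116 mm wide, x -145 to +70 mm. Open apron without walls at x -145 to -60, then a flared mouth (walls to z 42 mm), then from x -35 a channel 100 mm wide between side walls, to the back stop (inner face x +60, 46 mm high).
- dock_lips (a point): Front end of the two lips that overhang the channel, on the centre line, 42 mm above the bench: dock x = -35 mm, y = 0. The lips run from here to the back stop, underside at z 42 mm (36 mm clear above the floor plate), top at z 46 mm, with a 48 mm wide slot between them along the centre line (y = 0) for the reel's neck.
- dock_home (a point): Point on the dock's floor plate (z 6 mm) where the centre of the large reel's underside is when it is fully home against the back stop: dock x = +15 mm, y = 0.
- dock_apron (a point): Point on the dock's floor plate in the middle of the open apron, dock x = -92 mm, y = 0: room to set the large reel down in front of the mouth.
- latch (a joint): Angle (rad) of the latch handle, a flat steel bar 16 mm wide at z 54 to 64 mm on an upright hinge. 0 = closed: it points to the dock's -y, across the channel above the lips, just in front of the neck of a reel that is home. 1.571 = open: it points to the dock's -x, clear of the channel. Opens clockwise seen from above; a stop at each end; stays where left. Closed, it bars the neck's way.
- latch_hinge (a point): Point on the latch handle's upright hinge axis, 64 mm above the bench: dock x = -11 mm, y = +70 mm.
- latch_grip (a point): Middle height of the handle's upright round grip, black, 20 mm diameter, at the free end of the bar, 124 mm from the hinge axis; the grip stands from z 64 to 104 mm, this point is at z 88 mm.
- reel: The large string reel, upright: black flanges 90 mm in diameter, the reel 30 mm high with pale string wound between the flanges, and above it a round grey neck 28 mm in diameter reaching up to 85 mm. Origin at the centre of its underside, z up the neck. About 0.3 kg.
- small_reel: The small string reel, to be left alone: flanges 60 mm in diameter, 22 mm high, neck 20 mm in diameter up to 50 mm. Origin at the centre of its underside.
- awl: A screwdriver-like awl lying on the bench, 160 mm long along its x, to be left alone.
- jar: A closed jar, 64 mm in diameter and 75 mm high, to be left alone. Origin at the centre of its underside.
Mind the look-alikes: they are no part of the job. Several things look just like the reel: the one meant starts farthest to the robot's right.

How it is judged:
By the outcome, as a careful person would: the job done as asked, in the order asked, and still so for the second after the job is handed in, with the robot touching nothing.
It also fails if it takes over 67 s, if anything falls off the work surface, if the arm or the gripper's body presses on something with over 40 N, if the wrist force passes 120 N, or if a joint passes its speed limit or range.

ROBOT

A 6-joint arm with a two-finger parallel gripper is mounted at the origin on the work surface. World frame = base frame: x ahead of the robot, y to its left, z up, the work surface at z = 0. Lengths are in m, angles in rad, forces in N, time in s.
With the tool pointing down it reaches from about 0.35 to 0.925 m from the base axis. Payload 6.4 kg.
Tool frame: the origin (TCP) lies midway between the tips of the shut fingers; the grasp point (between the pads) lies 19 mm behind it; z points along the fingers, y is the line along which they close (so a half turn about z gives the same grasp; the last joint's range is limited). The gripper opens to 94 mm and grips with 3 to 60 N. Pads are 16 mm wide; open, the fingers measure 119 mm over their backs; the gripper's body (75 mm by 177 mm) begins 78 mm behind the grasp point.
Start: joints at [0.97, 0.245, 1.558, -0, 1.339, -0.174], TCP at [0.269, 0.592, 0.169] pointing down, gripper open.
Joint ranges: [-3.13, 3.13], [-1.02, 2.26], [0.13, 2.54], [-0.95, 4.09], [0.21, 2.88], [-2.74, 2.74]. Speed limits (rad/s): [2.57, 2.57, 3.14, 3.14, 3.14, 3.14].

INTERFACE

Orientations are given as a unit quaternion [x, y, z, w].
In Python, from plant import robot gives the robot as it stands.
- The arm moves only by the tool play_rows, never from a script. Its argument "targets" is text: rows parted by semicolons, each of 7 numbers parted by spaces: the closure in counts, from 0 (fully open) to 255 (shut), then the shift along the tool's x, y, z in cm, then the turn, a rotation vector about the tool's x, y, z in rad. A call has 1 to 12 rows; each row is the pose to reach, as a shift and turn from the pose commanded when the call began, along the tool's axes at that moment; what a row does not reach only later rows make up. A row lasts 1/10 s, in which the tool goes at most 50 mm and 8.59 degrees, less where a joint would pass 70% of its speed; a pose out of reach is approached as far as the arm can. A call with a gripper value outside its range is refused whole. The fingers move at their own pace and stop on an object; "squeeze" is the grip in N (left out, the last holds). Time passes only in rows, so rows that repeat a pose let the fingers close. It gives the time, the measured TCP pose, the force, the opening and the grip force at its end, in the units of the state.
- robot.get_obs(): the state, without advancing time (a new reading comes with each control period).
- robot.read_camera(name): name is "scene" or "top"; returns the picture (400x640x3 uint8, blue, green, red); there is no depth.
- robot.camera_params(name): a dict with "intrinsics" (3x3 intrinsics, pixels), "rvec" (rotation vector, rad) and "tvec" (3), from world to camera coordinates, as OpenCV has them. Camera axes: x right, y down, z forward; pixel columns grow to the right and rows downward; lengths in m; the calibration is good to about 2 mm. A picture is of the moment at which its call begins. camera_params takes no time and is no camera call.
- robot.job_done(): hands the job in; it is judged then, once.
The state is a dict: "time": time; "joint_positions": joint angles; "dq": joint speeds; "joint_torque": joint torques, N m; "ee_pos": TCP position; "orientation": TCP orientation; "ft_force": force on the tool from outside, world axes, zero at the start; "ft_torque": the same for the moment, N m; "finger_gap": finger opening in m; "grip_force": force on a finger pad.
Only numpy, scipy, OpenCV 4.12 (cv2) and the standard library are available. Lean on these libraries where they do the work, as an engineer would, in place of code of your own. Each camera call takes 0.05 s, during which the arm holds its last target. There are 200 camera calls.

## Working session

There is one attempt and no reset: what is moved stays moved. The work goes in short steps, Python scripts to look and compute and a tool call to move; the robot and the scene stay as the last step left them, time stands still between calls to the robot, and variables do not carry over. Pictures are saved under pics/ and viewed, at most 10 in all, crops included, and the job is handed in when it is done.

Besides the shell and the picture viewer there is one more tool, called as name(argument=value, ...) on one line, values as JSON. play_rows: Moves the arm, as the interface text tells. Its arguments: {"type":"object","properties":{"targets":{"type":"string"},"squeeze":{"type":"number"}},"required":["targets"]}

```bash
mkdir -p pics; cat > h.py <<'E'
import numpy as np, cv2
from plant import robot
from scipy.spatial.transform import Rotation as R
def cam(n):
    p=robot.camera_params(n); return np.array(p['intrinsics'],float),np.array(p['rvec'],float).ravel(),np.array(p['tvec'],float).ravel()
def proj(n,P):
    K,r,t=cam(n); return cv2.projectPoints(np.array(P,float).reshape(-1,3),r,t,K,None)[0].reshape(-1,2)
def unproj(n,uv,z):
    K,r,t=cam(n); M=R.from_rotvec(r).as_matrix(); c=-M.T@t
    uv=np.array(uv,float).reshape(-1,2); d=(M.T@np.linalg.inv(K)@np.c_[uv,np.ones(len(uv))].T).T
    return c+d*((z-c[2])/d[:,2])[:,None]
E
python3 - <<'E'
from h import *
for n in('top','scene'):
    im=robot.read_camera(n); cv2.imwrite(f'pics/{n}0.png',im)
    K,r,t=cam(n);print(n,K[0,0],-R.from_rotvec(r).as_matrix().T@t)
o=robot.get_obs();print(o['ee_pos'],o['orientation'],R.from_quat(o['orientation']).as_matrix().round(3))
E
```

```text
top 458.6923838554541 [0.35416976 0.0629384  1.10798966]
scene 518.6833034663296 [ 1.37401202 -0.30733037  1.18459104]
[0.26873418 0.59121939 0.16780518] [ 2.11796341e-01  9.77313490e-01 -7.50813607e-04 -2.99240169e-04] [[-0.91   0.414 -0.001]
 [ 0.414  0.91  -0.001]
 [ 0.    -0.002 -1.   ]]
```

View pics/top0.png

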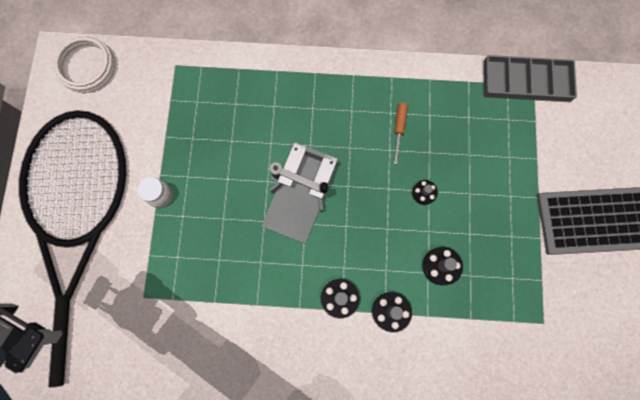

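View pics/scene0.png

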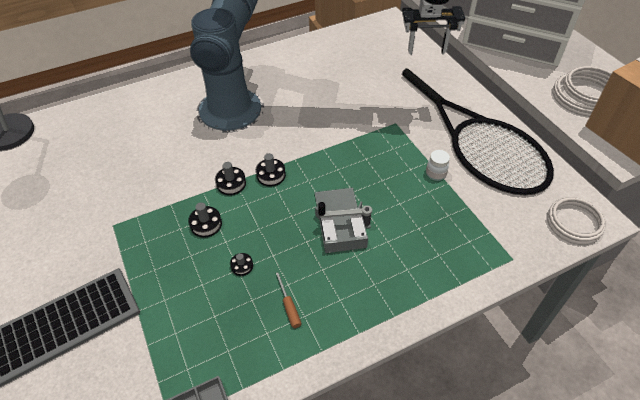

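The top view (right = -y, down = -x) shows the dock around (303,190) with its apron at (293,215), latch closed and grip at (323,187). The three big reels are at (340,298), (391,311) and (442,265). The right-most one, (442,265), is the target. I'll enlarge the dock.

```bash
python3 - <<'E'
from h import *
a=cv2.imread('pics/top0.png')[130:255,250:350]; b=cv2.imread('pics/scene0.png')[180:260,305:385]
a=cv2.resize(a,(400,500),interpolation=cv2.INTER_CUBIC); b=cv2.resize(b,(400,400),interpolation=cv2.INTER_CUBIC)
c=np.zeros((500,800,3),np.uint8); c[:,:400]=a; c[:400,400:]=b; cv2.imwrite('pics/crop0.png',c)
E
```

```text
(no output)
```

View pics/crop0.png

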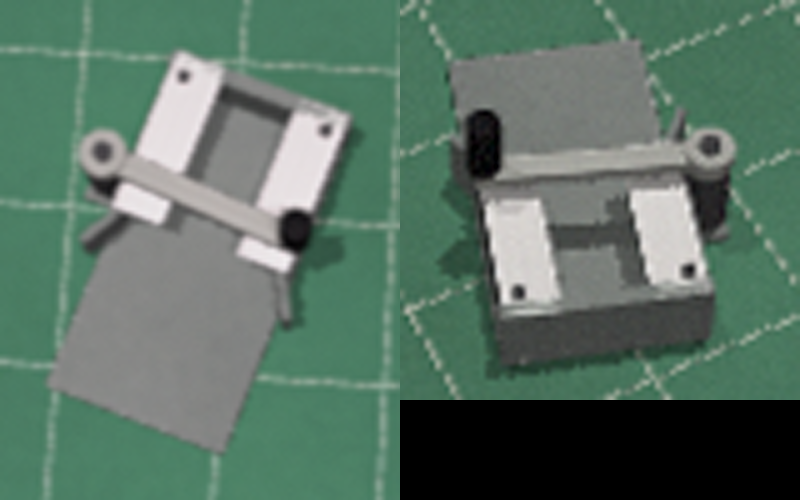

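```bash
cat >> h.py <<'E'
from scipy.optimize import least_squares
def reelmask(n,im,box,rb=.045,ht=.03,neck=(.014,.085)):
    x0,y0,x1,y1=box; c=im[y0:y1,x0:x1].astype(int)
    m=(~((c[...,1]-c[...,2]>12)&(c[...,1]>c[...,0]))).astype(np.uint8)
    k,l,s,_=cv2.connectedComponentsWithStats(m); i=1+np.argmax(s[1:,4]); m=(l==i).astype(np.uint8)
    h=cv2.convexHull(np.argwhere(m)[:,::-1].astype(np.int32)); return m,s[i],x0,y0
def hull(n,xy,z0=0):
    a=np.linspace(0,2*np.pi,60); 
    def ring(r,z): return np.c_[xy[0]+r*np.cos(a),xy[1]+r*np.sin(a),np.full(60,z+z0)]
    fl=proj(n,np.r_[ring(.045,0),ring(.045,.03)]); ne=proj(n,np.r_[ring(.014,.03),ring(.014,.085)])
    M=np.zeros((400*4,640*4),np.uint8)
    for p in(fl,ne): cv2.fillConvexPoly(M,cv2.convexHull(np.round((p+.5)*4).astype(np.int32)),1)
    m=cv2.moments(M,True); return np.array([m['m10']/m['m00'],m['m01']/m['m00']])/4-.375, m['m00']/16
def reel(n,im,box,z0=0):
    m,s,x0,y0=reelmask(n,im,box); M=cv2.moments(m,True); c=np.array([M['m10']/M['m00']+x0,M['m01']/M['m00']+y0])
    p=unproj(n,c,.02+z0)[0,:2]
    for _ in range(5):
        q,ar=hull(n,p,z0); p=p+unproj(n,c,.02)[0,:2]-unproj(n,q,.02)[0,:2]
    return p,M['m00'],ar
def D(d,P):
    P=np.array(P,float).reshape(-1,3); c,s=np.cos(d[2]),np.sin(d[2]); return np.c_[d[0]+c*P[:,0]-s*P[:,1],d[1]+s*P[:,0]+c*P[:,1],P[:,2]]
E
python3 - <<'E'
from h import *
T=[((-145,58,6),(50,385)),((-145,-58,6),(223,453)),((70,58,46),(180,52)),((70,-58,46),(351,118)),((-11,70,66),(102,152)),((-11,-54,104),(296,222))]
S=[((-145,-58,6),(50,62)),((-145,58,6),(237,40)),((70,-58,46),(98,320)),((70,58,46),(313,290)),((70,-58,0),(107,367)),((70,58,0),(312,335)),((-11,70,66),(310,148)),((-11,-54,104),(84,115))]
tp=np.array([t[0] for t in T])/1e3; tu=(np.array([t[1] for t in T])+.5)/4-.5+[250,130]
sp=np.array([t[0] for t in S])/1e3; su=(np.array([t[1] for t in S])+.5)/5-.5+[305,180]
def f(d,w): 
    r=[]
    if 't' in w:r.append(proj('top',D(d,tp))-tu)
    if 's' in w:r.append(proj('scene',D(d,sp))-su)
    return np.concatenate(r).ravel()
for w in('t','s','ts'):
    s=least_squares(f,[.35,.1,-.4],args=(w,),loss='soft_l1'); print(w,s.x, f(s.x,w).reshape(-1,2).round(1).tolist())
a=cv2.imread('pics/top0.png');b=cv2.imread('pics/scene0.png')
print(reel('top',a,(415,238,475,292)),reel('scene',b,(178,198,230,244)))
d=s.x
for n,P in dict(home=(.015,0,.006),apron=(-.092,0,.006),hinge=(-.011,.07,.064),grip=(-.011,-.054,.088),gripopen=(-.135,.07,.088)).items(): print(n,D(d,P)[0])
print(unproj('top',[[340,298],[391,311]],.04))
E
```

```text
t [ 0.62563887  0.1051194  -0.31771142] [[-1.4, 0.2], [-0.3, 0.9], [-1.0, -0.5], [0.8, 0.0], [0.3, 0.5], [1.2, -1.9]]
s [ 0.62890942  0.10642145 -0.31099814] [[-0.7, -0.6], [0.5, -0.9], [0.5, -0.3], [0.6, 0.1], [-1.2, -0.1], [-0.1, 0.8], [-0.1, -0.4], [0.1, 3.1]]
ts [ 0.6272039   0.10612686 -0.31197634] [[-1.5, -0.2], [-0.3, 0.3], [-1.6, -1.0], [0.3, -0.8], [-0.1, -0.0], [0.8, -2.7], [-1.0, -1.0], [0.1, -1.2], [0.1, -0.7], [0.2, -0.3], [-1.6, -0.6], [-0.6, 0.4], [-0.4, -0.7], [-0.3, 2.7]]
(array([ 0.43790477, -0.2297572 ]), 1179.0, 1307.25) (array([ 0.4399337 , -0.22979523]), 843.0, 912.0)
home [0.64147983 0.10152276 0.006     ]
apron [0.53964485 0.13436536 0.006     ]
hinge [0.63822069 0.17612422 0.064     ]
grip [0.60016011 0.05810985 0.088     ]
gripopen [0.52020632 0.2141848  0.088     ]
[[ 0.3482773   0.00701559  0.04      ]
 [ 0.32685591 -0.1093293   0.04      ]]
```

```bash
cat >> h.py <<'E'
def mv(xyz,yaw=None):
    o=robot.get_obs(); M=R.from_quat(o['orientation']); p=np.array(o['ee_pos'])
    if yaw is None: rv=np.zeros(3)
    else:
        yd=np.array([np.cos(yaw),np.sin(yaw),0]); zd=np.array([0,0,-1.]); G=R.from_matrix(np.c_[np.cross(yd,zd),yd,zd]); rv=(M.inv()*G).as_rotvec()
    print('pos',p.round(4),'shift cm',(M.inv().apply(np.array(xyz)-p)*100).round(2),'turn',rv.round(3),'q',np.round(o['joint_positions'],2),'t',o['time'])
E
python3 - <<'E'
from h import *
T=[((-145,58,6),(50,385)),((-145,-58,6),(223,453)),((70,58,46),(180,52)),((70,-58,46),(351,118)),((-11,70,66),(102,152)),((-11,-54,104),(296,222))]
S=[((-145,-58,6),(50,62)),((-145,58,6),(237,40)),((70,-58,46),(98,320)),((70,58,46),(313,290)),((70,-58,0),(107,367)),((70,58,0),(312,335)),((-11,70,66),(310,148)),((-11,-54,104),(84,115))]
tp=np.array([t[0] for t in T])/1e3; tu=(np.array([t[1] for t in T])+.5)/4-.5+[250,130]
sp=np.array([t[0] for t in S])/1e3; su=(np.array([t[1] for t in S])+.5)/5-.5+[305,180]
def f(d,w=0):
    h=np.array([-.011,.07,0]); g=h+np.array([-.124*np.sin(d[3]),-.124*np.cos(d[3]),.104]); tp[-1]=g; sp[-1]=g
    return np.concatenate([proj('top',D(d,tp))-tu,proj('scene',D(d,sp))-su]).ravel()
s=least_squares(f,[.62,.1,-.3,0],loss='soft_l1',f_scale=.5); print(s.x,f(s.x).reshape(-1,2).round(1).tolist())
d=s.x; a=d[3]
g=D(d,(-.011-.124*np.sin(a),.07-.124*np.cos(a),.072))[0]; print(g)
mv([g[0],g[1],.16],d[2]-np.pi/4)
E
```

```text
[ 0.62798361  0.10583388 -0.30755622  0.06585663] [[-1.1, -0.3], [0.2, -0.1], [-1.6, -1.3], [0.4, -1.3], [0.0, -0.2], [-0.4, 0.1], [-1.1, -0.7], [-0.0, -1.1], [0.3, -0.4], [0.3, -0.1], [-1.4, -0.2], [-0.4, 0.6], [-0.4, -0.6], [-0.6, 0.6]]
[0.5934563  0.06042437 0.072     ]
pos [0.2687 0.5912 0.1678] shift cm [-51.53 -34.87   0.82] turn [-1.000e-03  2.000e-03  2.237e+00] q [ 0.97  0.25  1.56 -0.    1.34 -0.17] t 0.1
```

play_rows(targets="0 -51.5 -34.9 0.8 0 0 2.237;0 -51.5 -34.9 0.8 0 0 2.237;0 -51.5 -34.9 0.8 0 0 2.237;0 -51.5 -34.9 0.8 0 0 2.237;0 -51.5 -34.9 0.8 0 0 2.237;0 -51.5 -34.9 0.8 0 0 2.237;0 -51.5 -34.9 0.8 0 0 2.237;0 -51.5 -34.9 0.8 0 0 2.237;0 -51.5 -34.9 0.8 0 0 2.237;0 -51.5 -34.9 0.8 0 0 2.237;0 -51.5 -34.9 0.8 0 0 2.237;0 -51.5 -34.9 0.8 0 0 2.237", squeeze=15)

```text
time: 1.3
ee_pos: [0.5823, 0.0778, 0.1606]
orientation: [0.899, 0.439, -0.0, -0.0]
ft_force: [0.4, 0.4, 0.6]
finger_gap: 0.0941
grip_force: 0.0
```

```bash
python3 -c "
from h import *
mv([.5935,.0604,.16],-.3076-np.pi/4)"
```

```text
pos [0.5823 0.0778 0.1606] shift cm [-0.68  1.96  0.06] turn [-0.     0.     0.431] q [-0.06  0.11  1.73  0.    1.31  0.6 ] t 1.3
```

play_rows(targets="0 -0.7 2.0 0 0 0 0.431;0 -0.7 2.0 0 0 0 0.431;0 -0.7 2.0 0 0 0 0.431;0 -0.7 2.0 0 0 0 0.431;0 -0.7 2.0 0 0 0 0.431;0 -0.7 2.0 0 0 0 0.431")

```text
time: 1.9
ee_pos: [0.5932, 0.0622, 0.1609]
orientation: [0.971, 0.241, -0.0, -0.0]
ft_force: [0.4, 0.5, 0.8]
finger_gap: 0.094
grip_force: 0.0
```

```bash
python3 -c "
from h import *
mv([.5935,.0604,.072],-.3076-np.pi/4)
cv2.imwrite('pics/top1.png',cv2.resize(robot.read_camera('scene')[130:260,260:420],(800,600),interpolation=3))"
```

```text
pos [0.5932 0.0622 0.1609] shift cm [-0.06  0.18  8.89] turn [-0.     0.     0.008] q [-0.09  0.13  1.71 -0.    1.31  1.  ] t 1.9
```

View pics/top1.png

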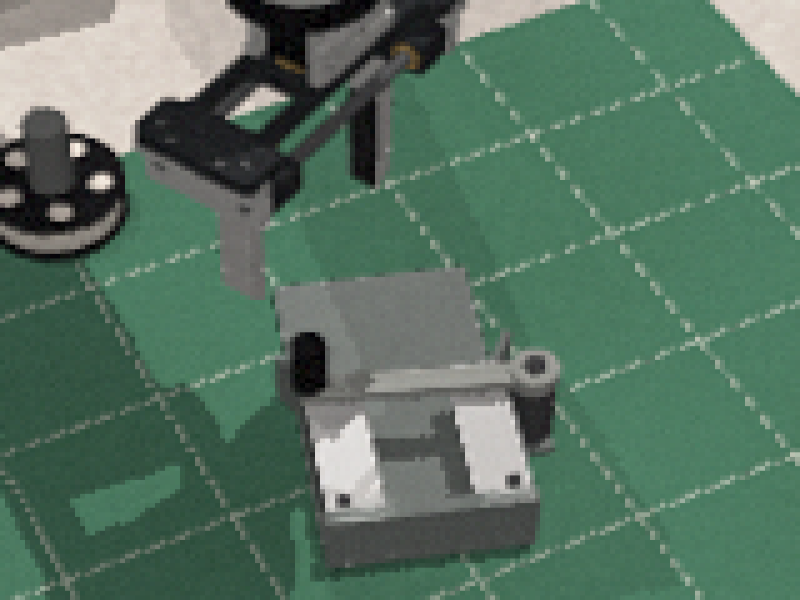

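The fingers straddle the black grip at (310,362), so I'll descend and close.

play_rows(targets="0 -0.1 0.2 4 0 0 0;0 -0.1 0.2 8.9 0 0 0;0 -0.1 0.2 8.9 0 0 0;0 -0.1 0.2 8.9 0 0 0;255 -0.1 0.2 8.9 0 0 0;255 -0.1 0.2 8.9 0 0 0;255 -0.1 0.2 8.9 0 0 0;255 -0.1 0.2 8.9 0 0 0;255 -0.1 0.2 8.9 0 0 0;255 -0.1 0.2 8.9 0 0 0;255 -0.1 0.2 8.9 0 0 0;255 -0.1 0.2 8.9 0 0 0")

```text
time: 3.15
ee_pos: [0.5934, 0.0598, 0.072]
orientation: [0.971, 0.24, -0.0, -0.0]
ft_force: [-0.4, -0.6, 0.3]
finger_gap: 0.0337
grip_force: 0.0
```

```bash
python3 - <<'E'
from h import *
d=[.628,.1058,-.3076]
o=robot.get_obs(); M=R.from_quat(o['orientation']); p=np.array(o['ee_pos']); h=D(d,(-.011,.07,p[2]))[0]
print(p,'radius',np.hypot(*(p-h)[:2]),o['finger_gap'],o['grip_force'],o['ft_force'])
print(M.inv().apply(h-p)*100)
for a in np.linspace(.066,1.64,13): print(round(a,2),(M.inv().apply(D(d,(-.011-.124*np.sin(a),.07-.124*np.cos(a),p[2]))[0]-p)*100).round(2))
E
```

```text
[0.59339503 0.05977434 0.07195254] radius 0.12460278198628215 0.0337268826980709 0.0 [-0.42622299 -0.61256219  0.32441226]
[ 9.41058837e+00 -8.16696752e+00 -9.22641342e-04]
0.07 [ 0.03 -0.05 -0.  ]
0.2 [-0.95 -1.35  0.  ]
0.33 [-1.75 -2.76  0.  ]
0.46 [-2.36 -4.27  0.  ]
0.59 [-2.77 -5.84  0.  ]
0.72 [-2.97 -7.45  0.  ]
0.85 [-2.96 -9.08  0.  ]
0.98 [ -2.73 -10.69   0.  ]
1.12 [ -2.3  -12.25   0.  ]
1.25 [ -1.66 -13.75   0.  ]
1.38 [ -0.84 -15.15   0.  ]
1.51 [  0.17 -16.43   0.  ]
1.64 [  1.33 -17.57   0.  ]
```

play_rows(targets="255 0 0 0 0 0 0;255 0 0 0 0 0 0;255 0 0 0 0 0 0;255 0 0 0 0 0 0;255 0 0 0 0 0 0")

```text
time: 3.65
ee_pos: [0.5935, 0.0598, 0.072]
orientation: [0.971, 0.24, -0.0, 0.0]
ft_force: [0.1, -0.1, 0.7]
finger_gap: 0.001
grip_force: 0.0
```

play_rows(targets="255 -0.5 -0.6 0 0 0 0;255 -0.95 -1.35 0 0 0 0;255 -1.38 -2.05 0 0 0 0;255 -1.75 -2.76 0 0 0 0;255 -2.08 -3.5 0 0 0 0;255 -2.36 -4.27 0 0 0 0;255 -2.58 -5.05 0 0 0 0;255 -2.77 -5.84 0 0 0 0;255 -2.89 -6.65 0 0 0 0;255 -2.97 -7.45 0 0 0 0;255 -2.98 -8.27 0 0 0 0;255 -2.96 -9.08 0 0 0 0")

```text
time: 4.85
ee_pos: [0.5248, 0.127, 0.0721]
orientation: [0.971, 0.24, 0.0, -0.0]
ft_force: [-1.0, -0.3, 0.5]
finger_gap: 0.0006
grip_force: 0.0
```

```bash
cat >> h.py <<'E'
d=[.628,.1058,-.3076]
def st():
    o=robot.get_obs(); M=R.from_quat(o['orientation']); p=np.array(o['ee_pos']); h=D(d,(-.011,.07,p[2]))[0]
    v=R.from_rotvec([0,0,-d[2]]).apply(p-h); print('dockpos',R.from_rotvec([0,0,-d[2]]).apply(p-[d[0],d[1],0]).round(4),'angle',np.arctan2(-v[0],-v[1]).round(3),'rad',np.hypot(*v[:2]).round(4),'gap',o['finger_gap'],o['grip_force'],'f',np.round(o['ft_force'],1),'t',o['time']); return M,p
def arc(al):
    M,p=st()
    for a in al: print(round(a,2),(M.inv().apply(D(d,(-.011-.124*np.sin(a),.07-.124*np.cos(a),p[2]))[0]-p)*100).round(2))
E
python3 -c "
from h import *
arc(np.linspace(.85,1.65,9))"
```

```text
dockpos [-0.1048 -0.011   0.0721] angle 0.858 rad 0.124 gap 0.0006008137974930748 0.0 f [-1.  -0.3  0.5] t 4.85
0.85 [-0.01  0.1  -0.  ]
0.95 [ 0.14 -1.13  0.  ]
1.05 [ 0.41 -2.34  0.  ]
1.15 [ 0.8  -3.51  0.  ]
1.25 [ 1.31 -4.65  0.  ]
1.35 [ 1.92 -5.72  0.  ]
1.45 [ 2.64 -6.73  0.  ]
1.55 [ 3.46 -7.66  0.  ]
1.65 [ 4.37 -8.51  0.  ]
```

```bash
python3 - <<'E'
from h import *
a=robot.read_camera('top'); b=robot.read_camera('scene')
cv2.imwrite('pics/t2.png',a);cv2.imwrite('pics/s2.png',b)
c=np.hstack([cv2.resize(a[120:255,240:360],(400,450),interpolation=3),cv2.resize(b[140:275,290:410],(400,450),interpolation=3)])
cv2.imwrite('pics/c2.png',c)
E
```

```text
(no output)
```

View pics/c2.png

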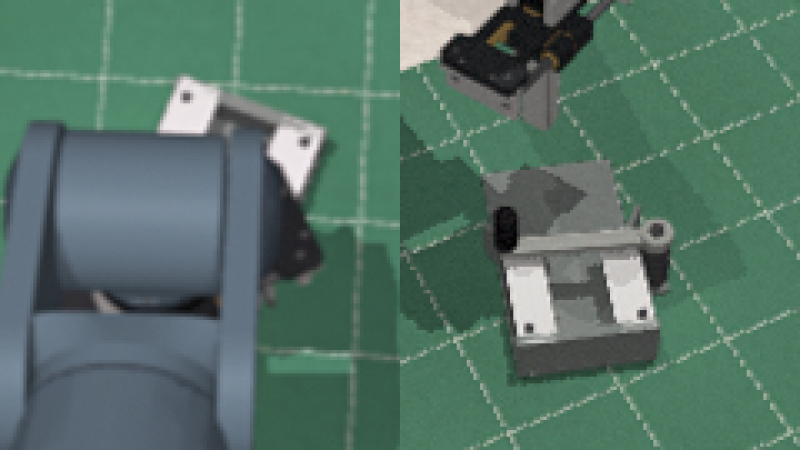

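```bash
python3 - <<'E'
from h import *
p=robot.get_obs()['ee_pos']; print(p,proj('scene',p),proj('top',p), proj('scene',[.269,.592,.168]),proj('top',[.269,.592,.168]))
for n in('top','scene'):
    q=robot.camera_params(n); print({k:np.round(v,4).tolist() for k,v in q.items()})
print(unproj('top',[[320,200],[0,0],[640,400]],0),unproj('scene',[[225,125]],0),proj('top',[0,0,0]))
E
```

```text
[0.52456744 0.12728262 0.07197673] [[331.38985882 184.96865102]] [[292.1131612  215.97951772]] [[424.58944718  61.91469035]] [[ 46.81116377 320.5771871 ]]
{'intrinsics': [[458.6924, 0.0, 313.8287], [0.0, 458.6924, 195.3875], [0.0, 0.0, 1.0]], 'rvec': [2.1698, -2.0392, 0.2121], 'tvec': [0.0449, 0.5818, 1.0082]}
{'intrinsics': [[518.6833, 0.0, 319.7462], [0.0, 518.6833, 194.3168], [0.0, 0.0, 1.0]], 'rvec': [2.14, 1.327, -0.4952], 'tvec': [-0.3111, -0.2972, 1.789]}
[[ 0.5804535   0.06601437  0.        ]
 [ 1.08224992  0.97007037  0.        ]
 [ 0.1665614  -0.67966978  0.        ]] [[ 0.07353458 -0.0425528   0.        ]] [[334.24350234 460.08253269]]
```

View pics/s2.png

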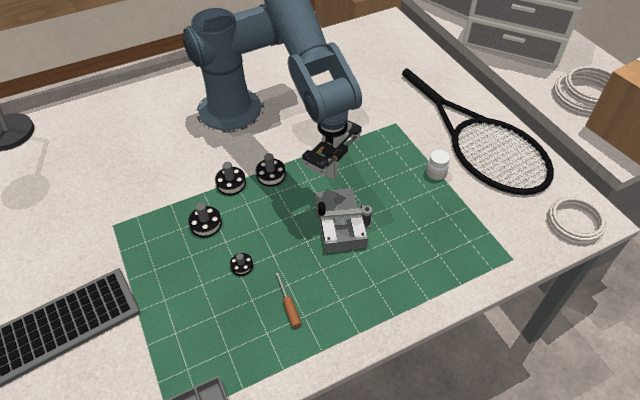

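The fingers closed on nothing: their tips show at about (333,178), above the apron, where the model puts them at (331,185). I'll overlay the predicted gripper and base on both views to find the offset.

```bash
python3 - <<'E'
from h import *
o=robot.get_obs(); M=R.from_quat(o['orientation']); p=np.array(o['ee_pos'])
def L(P): return p+M.apply(np.array(P,float))
a=np.linspace(0,2*np.pi,40)
out=[]
for n,f,box in(('scene','pics/s2.png',(180,60,400,260)),('top','pics/t2.png',(240,110,360,260))):
    x0,y0,x1,y1=box; k=400/(x1-x0); im=cv2.resize(cv2.imread(f)[y0:y1,x0:x1],(400,int((y1-y0)*k)),interpolation=3)
    def line(P,c): cv2.polylines(im,[np.round((proj(n,P)-[x0,y0]+.5)*k).astype(np.int32)],True,c,1)
    line(np.c_[.1*np.cos(a),.1*np.sin(a),0*a],(0,0,255)); 
    line([L([0,0,0]),L([0,0,-.097])],(0,255,255))
    for sx,sy in((.0375,.0885),):
        line([L([u*sx,v*sy,-.097]) for u,v in((1,1),(1,-1),(-1,-1),(-1,1))],(255,0,255))
    for P in ([(-.145,-.058,.006),(.07,-.058,.006),(.07,.058,.006),(-.145,.058,.006)],[(-.035,-.058,.046),(.07,-.058,.046),(.07,.058,.046),(-.035,.058,.046)]): line(D(d,P),(0,255,0))
    for q in((.439,-.23),): line(np.c_[q[0]+.045*np.cos(a),q[1]+.045*np.sin(a),.03+0*a],(0,0,255))
    e=np.zeros((500,400,3),np.uint8); e[:min(500,len(im))]=im[:500]; out.append(e)
cv2.imwrite('pics/ov.png',np.hstack(out))
E
```

```text
(no output)
```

View pics/ov.png

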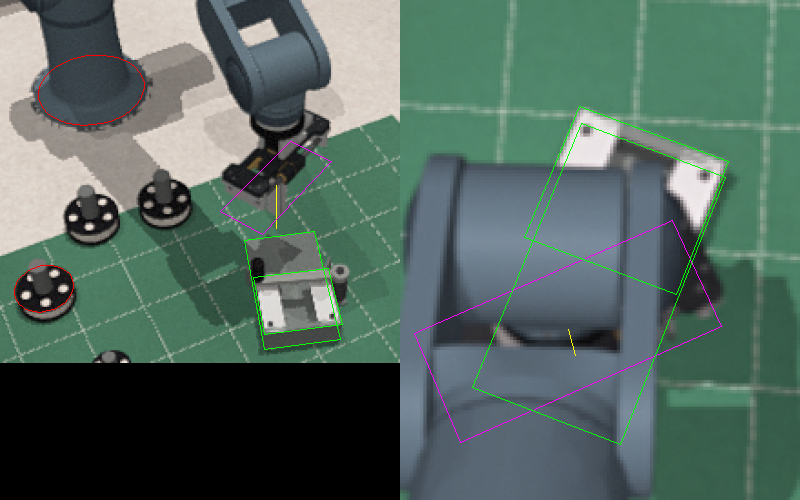

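Base, dock and reel overlays fit. The gripper looks about 25 mm higher than reported in both views, so the tool height may be biased. I'll check by touching the apron plate (z = 6 mm) gently.

play_rows(targets="255 0 0 2.5 0 0 0;255 0 0 5 0 0 0;255 0 0 5.8 0 0 0;255 0 0 6.2 0 0 0;255 0 0 6.5 0 0 0;255 0 0 6.7 0 0 0;255 0 0 6.8 0 0 0;255 0 0 6.8 0 0 0")

```text
time: 5.75
ee_pos: [0.5255, 0.1264, 0.0045]
orientation: [0.971, 0.24, 0.0, 0.0]
ft_force: [-0.6, -1.0, -0.0]
finger_gap: 0.0005
grip_force: 0.0
```

play_rows(targets="255 0 0 0.4 0 0 0;255 0 0 0.7 0 0 0;255 0 0 1.0 0 0 0;255 0 0 1.2 0 0 0;255 0 0 1.4 0 0 0;255 0 0 1.4 0 0 0")

```text
time: 6.35
ee_pos: [0.5248, 0.1263, -0.0103]
orientation: [0.971, 0.24, -0.0, -0.0]
ft_force: [-0.6, 1.0, 1.0]
finger_gap: 0.0005
grip_force: 0.0
```

play_rows(targets="255 0 0 0.2 0 0 0;255 0 0 0.4 0 0 0;255 0 0 0.5 0 0 0;255 0 0 0.5 0 0 0")

```text
time: 6.75
ee_pos: [0.5249, 0.1264, -0.0152]
orientation: [0.971, 0.24, -0.0, -0.0]
ft_force: [0.1, 0.4, 0.0]
finger_gap: 0.0006
grip_force: 0.0
```

play_rows(targets="255 0 0 0.2 0 0 0;255 0 0 0.3 0 0 0;255 0 0 0.3 0 0 0")

```text
time: 7.05
ee_pos: [0.5249, 0.1263, -0.0182]
orientation: [0.971, 0.24, -0.0, -0.0]
ft_force: [-1.1, 0.6, 0.6]
finger_gap: 0.0002
grip_force: 0.0
```

play_rows(targets="255 0 0 0.2 0 0 0;255 0 0 0.3 0 0 0;255 0 0 0.3 0 0 0")

```text
time: 7.35
ee_pos: [0.5249, 0.1264, -0.0212]
orientation: [0.971, 0.24, -0.0, -0.0]
ft_force: [-0.3, -0.0, 0.1]
finger_gap: 0.0006
grip_force: 0.0
```

play_rows(targets="255 0 0 0.2 0 0 0;255 0 0 0.3 0 0 0;255 0 0 0.3 0 0 0")

```text
time: 7.65
ee_pos: [0.5248, 0.1263, -0.0242]
orientation: [0.971, 0.24, -0.0, -0.0]
ft_force: [-0.8, -0.0, 0.5]
finger_gap: 0.0007
grip_force: 0.0
```

```bash
python3 - <<'E'
from h import *
b=robot.read_camera('scene');cv2.imwrite('pics/s3.png',b)
o=robot.get_obs();p=np.array(o['ee_pos']);print(p,o['ft_force'],proj('scene',p)[0],proj('scene',p+[0,0,.025])[0])
im=cv2.resize(b[140:240,280:400],(720,600),interpolation=3)
for dz,c in((0,(0,0,255)),(.025,(0,255,255))):
    q=(proj('scene',p+[0,0,dz])[0]-[280,140]+.5)*6; cv2.circle(im,tuple(int(v) for v in q),4,c,1)
cv2.imwrite('pics/c3.png',im)
E
```

```text
[ 0.52492045  0.12636487 -0.02409799] [-0.8948899   0.22412748 -0.40867746] [331.07931917 206.24144167] [331.0987003  200.95464802]
```

View pics/c3.png

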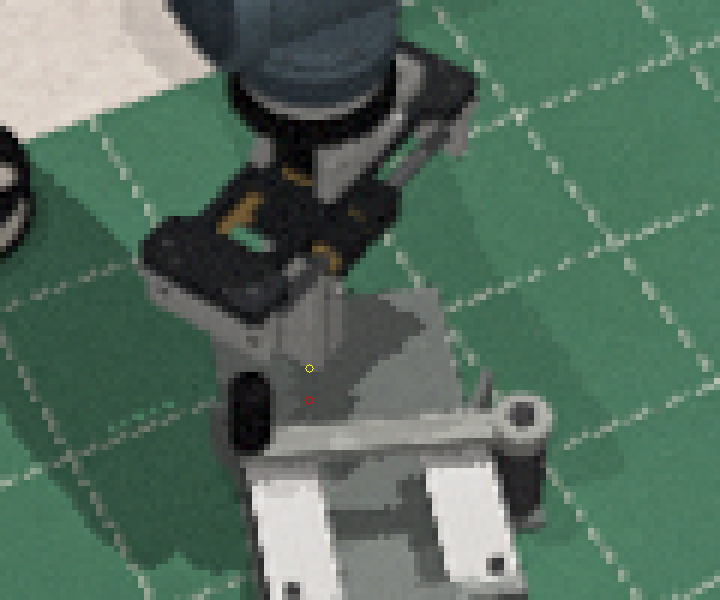

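The fingertips show at crop (315,362), about 30 mm above the reported point, with contact not yet reached. I'll continue in small steps.

play_rows(targets="255 0 0 0.1 0 0 0;255 0 0 0.2 0 0 0;255 0 0 0.2 0 0 0")

```text
time: 8.0
ee_pos: [0.5249, 0.1264, -0.0261]
orientation: [0.971, 0.24, -0.0, -0.0]
ft_force: [0.3, 0.1, 0.4]
finger_gap: 0.0008
grip_force: 0.0
```

play_rows(targets="255 0 0 0.1 0 0 0;255 0 0 0.2 0 0 0;255 0 0 0.2 0 0 0")

```text
time: 8.3
ee_pos: [0.5249, 0.1264, -0.0281]
orientation: [0.971, 0.24, -0.0, -0.0]
ft_force: [0.5, 0.4, 0.2]
finger_gap: 0.0005
grip_force: 0.0
```

play_rows(targets="255 0 0 0.1 0 0 0;255 0 0 0.2 0 0 0;255 0 0 0.2 0 0 0")

```text
time: 8.6
ee_pos: [0.5249, 0.1264, -0.0301]
orientation: [0.971, 0.24, -0.0, -0.0]
ft_force: [0.4, 0.6, 0.4]
finger_gap: 0.0006
grip_force: 0.0
```

play_rows(targets="255 0 0 0.1 0 0 0;255 0 0 0.2 0 0 0;255 0 0 0.2 0 0 0")

```text
time: 8.9
ee_pos: [0.5251, 0.1264, -0.0305]
orientation: [0.971, 0.24, -0.001, -0.0]
ft_force: [-4.7, -0.9, 11.9]
finger_gap: 0.0004
grip_force: 6.1
```

Contact came at reported z = -0.030 on the 6 mm plate, so the true TCP is 36 mm above what is reported. I'll use that correction and regrasp the handle.

play_rows(targets="0 0 0 -4 0 0 0;0 0 0 -8 0 0 0;0 0 0 -12.2 0 0 0;0 0 0 -12.2 0 0 0;0 3 5 -12.2 0 0 0;0 3 9 -12.2 0 0 0;0 3 9 -12.2 0 0 0;0 3 9 -12.2 0 0 0;0 3 9 -12.2 0 0 0;0 3 9 -12.2 0 0 0;0 3 9 -12.2 0 0 0;0 3 9 -12.2 0 0 0")

```text
time: 10.1
ee_pos: [0.5931, 0.0613, 0.0901]
orientation: [0.971, 0.24, 0.0, -0.0]
ft_force: [0.5, 0.9, 0.6]
finger_gap: 0.0924
grip_force: 0.0
```

```bash
python3 - <<'E'
from h import *
mv([.5935,.0604,.036]); st()
b=robot.read_camera('scene')
cv2.imwrite('pics/c4.png',cv2.resize(b[140:240,270:390],(720,600),interpolation=3))
E
```

```text
pos [0.5931 0.0613 0.0901] shift cm [-0.01  0.1   5.41] turn [0. 0. 0.] q [-0.09  0.2   1.76  0.    1.18  1.  ] t 10.1
dockpos [-0.0198 -0.053   0.0901] angle 0.071 rad 0.1233 gap 0.09237465562822464 0.0 f [0.5 0.9 0.6] t 10.1
```

View pics/c4.png

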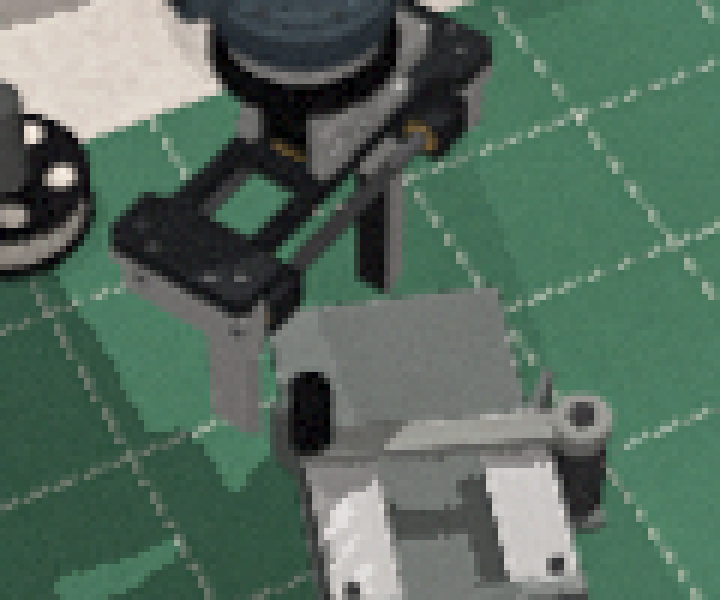

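The fingertips at (235,432) and (385,290) straddle the grip top at (310,378), so I'll descend and close.

play_rows(targets="0 0 0.1 2.5 0 0 0;0 0 0.1 4.5 0 0 0;0 0 0.1 5.4 0 0 0;0 0 0.1 5.4 0 0 0;255 0 0.1 5.4 0 0 0;255 0 0.1 5.4 0 0 0;255 0 0.1 5.4 0 0 0;255 0 0.1 5.4 0 0 0;255 0 0.1 5.4 0 0 0;255 0 0.1 5.4 0 0 0;255 0 0.1 5.4 0 0 0;255 0 0.1 5.4 0 0 0")

```text
time: 11.35
ee_pos: [0.5939, 0.0598, 0.036]
orientation: [0.971, 0.24, -0.0, -0.0]
ft_force: [0.0, -0.1, 0.6]
finger_gap: 0.0333
grip_force: 0.0
```

play_rows(targets="255 0 0 0 0 0 0;255 0 0 0 0 0 0;255 0 0 0 0 0 0;255 0 0 0 0 0 0")

```text
time: 11.75
ee_pos: [0.5939, 0.06, 0.036]
orientation: [0.971, 0.239, 0.0, -0.0]
ft_force: [1.2, 0.8, -0.2]
finger_gap: 0.0199
grip_force: 15.0
```

```bash
python3 -c "
from h import *
arc(np.linspace(.066,1.64,13))"
```

```text
dockpos [-0.0186 -0.054   0.036 ] angle 0.061 rad 0.1242 gap 0.019859691118513132 14.99992623925209 f [ 1.2  0.8 -0.2] t 11.75
0.07 [-0.02 -0.06  0.  ]
0.2 [-1.   -1.36  0.  ]
0.33 [-1.81 -2.77  0.  ]
0.46 [-2.42 -4.28  0.  ]
0.59 [-2.83 -5.85  0.  ]
0.72 [-3.03 -7.46  0.  ]
0.85 [-3.01 -9.09  0.  ]
0.98 [ -2.79 -10.7    0.  ]
1.12 [ -2.35 -12.26   0.  ]
1.25 [ -1.72 -13.76   0.  ]
1.38 [ -0.89 -15.16   0.  ]
1.51 [  0.11 -16.44   0.  ]
1.64 [ 1.270e+00 -1.758e+01  1.000e-02]
```

Grasped: gap 19.9 mm at 15 N, with tiny forces. I'll swing it along the arc.

play_rows(targets="255 -0.5 -0.65 0 0 0 0;255 -1.0 -1.36 0 0 0 0;255 -1.43 -2.05 0 0 0 0;255 -1.81 -2.77 0 0 0 0;255 -2.14 -3.5 0 0 0 0;255 -2.42 -4.28 0 0 0 0;255 -2.64 -5.05 0 0 0 0;255 -2.83 -5.85 0 0 0 0;255 -2.95 -6.65 0 0 0 0;255 -3.03 -7.46 0 0 0 0;255 -3.04 -8.28 0 0 0 0;255 -3.01 -9.09 0 0 0 0")

```text
time: 12.95
ee_pos: [0.5245, 0.127, 0.0358]
orientation: [0.971, 0.24, -0.0, -0.0]
ft_force: [0.9, -3.1, -0.9]
finger_gap: 0.0198
grip_force: 15.0
```

```bash
python3 -c "
from h import *
arc(np.linspace(.85,1.65,11))"
```

```text
dockpos [-0.1051 -0.0111  0.0358] angle 0.859 rad 0.1242 gap 0.019787317975405106 14.999476075172424 f [ 0.9 -3.1 -0.9] t 12.95
0.85 [ 0.01  0.11 -0.  ]
0.93 [ 0.12 -0.87  0.  ]
1.01 [ 0.31 -1.85  0.  ]
1.09 [ 0.58 -2.8   0.  ]
1.17 [ 0.92 -3.73  0.  ]
1.25 [ 1.33 -4.63  0.  ]
1.33 [ 1.82 -5.5   0.  ]
1.41 [ 2.37 -6.32  0.  ]
1.49 [ 2.99 -7.1   0.  ]
1.57 [ 3.66 -7.82  0.  ]
1.65 [ 4.39 -8.49  0.  ]
```

play_rows(targets="255 0.12 -0.87 0 0 0 0;255 0.31 -1.85 0 0 0 0;255 0.58 -2.8 0 0 0 0;255 0.92 -3.73 0 0 0 0;255 1.33 -4.63 0 0 0 0;255 1.82 -5.5 0 0 0 0;255 2.37 -6.32 0 0 0 0;255 2.99 -7.1 0 0 0 0;255 3.4 -7.55 0 0 0 0;255 3.75 -7.9 0 0 0 0;255 4.0 -8.15 0 0 0 0;255 4.0 -8.15 0 0 0 0")

```text
time: 14.15
ee_pos: [0.5218, 0.215, 0.0359]
orientation: [0.971, 0.24, -0.002, 0.002]
ft_force: [-3.7, -10.0, 0.7]
finger_gap: 0.0197
grip_force: 15.0
```

```bash
python3 -c "
from h import *
st()"
```

```text
dockpos [-0.1342  0.0719  0.0359] angle 1.587 rad 0.1233 gap 0.019697985793388606 15.003581643104553 f [ -3.7 -10.    0.7] t 14.15
```

The handle is on its stop with 10 N back-force. I'll relax, release, rise and go to the reel.

play_rows(targets="255 -0.3 0.3 0 0 0 0;0 -0.3 0.3 0 0 0 0;0 -0.3 0.3 0 0 0 0;0 -0.3 0.3 0 0 0 0;0 -0.3 0.3 0 0 0 0;0 -0.3 0.3 0 0 0 0;0 -0.3 0.3 0 0 0 0;0 -0.3 0.3 0 0 0 0;0 -0.3 0.3 -4 0 0 0;0 -0.3 0.3 -6 0 0 0;0 -0.3 0.3 -6 0 0 0")

```text
time: 15.25
ee_pos: [0.5239, 0.2135, 0.0996]
orientation: [0.971, 0.24, 0.004, 0.0]
ft_force: [-0.0, 0.3, -0.2]
finger_gap: 0.0934
grip_force: 0.0
```

```bash
python3 -c "
from h import *
b=robot.read_camera('scene');a=robot.read_camera('top');cv2.imwrite('pics/t5.png',a);cv2.imwrite('pics/s5.png',b)
print(reel('top',a,(415,238,475,292)),reel('scene',b,(178,198,230,244)))
st();mv([.439,-.23,.095])"
```

```text
(array([ 0.43800011, -0.22977177]), 1177.0, 1308.625) (array([ 0.43992074, -0.22980191]), 843.0, 912.5625)
dockpos [-0.1344  0.0697  0.0956] angle 1.568 rad 0.1234 gap 0.09424836982005588 0.0 f [ 0.2  0.3 -0.3] t 15.35
pos [0.521  0.2129 0.0956] shift cm [-27.86  35.39   0.06] turn [0. 0. 0.] q [0.19 0.12 1.84 0.   1.18 1.27] t 15.35
```

play_rows(targets="0 -27.9 35.4 0 0 0 0;0 -27.9 35.4 0 0 0 0;0 -27.9 35.4 0 0 0 0;0 -27.9 35.4 0 0 0 0;0 -27.9 35.4 0 0 0 0;0 -27.9 35.4 0 0 0 0;0 -27.9 35.4 0 0 0 0;0 -27.9 35.4 0 0 0 0;0 -27.9 35.4 0 0 0 0;0 -27.9 35.4 0 0 0 0;0 -27.9 35.4 0 0 0 0;0 -27.9 35.4 0 0 0 0")

```text
time: 16.55
ee_pos: [0.4383, -0.2285, 0.0947]
orientation: [0.971, 0.24, -0.001, -0.001]
ft_force: [0.0, 0.4, 0.7]
finger_gap: 0.0942
grip_force: 0.0
```

```bash
python3 -c "
from h import *
mv([.439,-.23,.014])
b=robot.read_camera('scene');c=robot.read_camera('top');cv2.imwrite('pics/s6.png',b)
im=np.hstack([cv2.resize(b[130:260,150:280],(400,400),interpolation=3),cv2.resize(c[200:330,380:510],(400,400),interpolation=3)]);cv2.imwrite('pics/c6.png',im)"
```

```text
pos [ 0.4383 -0.2285  0.0947] shift cm [-0.    0.18  8.07] turn [0. 0. 0.] q [-0.71 -0.04  2.01  0.    1.18  0.38] t 16.55
```

play_rows(targets="0 0 0.15 4 0 0 0;0 0 0.15 7 0 0 0;0 0 0.15 8.1 0 0 0;0 0 0.15 8.1 0 0 0;255 0 0.15 8.1 0 0 0;255 0 0.15 8.1 0 0 0;255 0 0.15 8.1 0 0 0;255 0 0.15 8.1 0 0 0;255 0 0.15 8.1 0 0 0;255 0 0.15 8.1 0 0 0;255 0 0.15 8.1 0 0 0;255 0 0.15 8.1 0 0 0", squeeze=25)

```text
time: 17.85
ee_pos: [0.4396, -0.2315, 0.015]
orientation: [0.971, 0.24, -0.0, -0.0]
ft_force: [-0.7, -0.3, 0.1]
finger_gap: 0.0337
grip_force: 0.0
```

play_rows(targets="255 0 0 0 0 0 0;255 0 0 0 0 0 0;255 0 0 0 0 0 0;255 0 0 0 0 0 0")

```text
time: 18.25
ee_pos: [0.4392, -0.2309, 0.0149]
orientation: [0.971, 0.24, -0.0, -0.001]
ft_force: [-3.0, 4.1, 3.7]
finger_gap: 0.0278
grip_force: 25.0
```

```bash
python3 -c "
from h import *
st()
a=robot.read_camera('top');cv2.imwrite('pics/t7.png',a);b=robot.read_camera('scene');cv2.imwrite('pics/s7.png',b)
d[2]=-.313
mv(D(d,(-.105,0,.048))[0])
for x in (-.105,-.05,.015): print(D(d,(x,0,0)))"
```

```text
dockpos [-0.078  -0.3781  0.0149] angle 0.149 rad 0.453 gap 0.02779495792582843 25.000148713588715 f [-3.   4.1  3.7] t 18.25
pos [ 0.4394 -0.2312  0.0149] shift cm [ 25.04 -28.57  -3.3 ] turn [0. 0. 0.] q [-0.71  0.09  2.04  0.    1.01  0.37] t 18.35
[[0.52810152 0.138131   0.        ]]
[[0.58042929 0.12119571 0.        ]]
[[0.64227121 0.10118129 0.        ]]
```

play_rows(targets="255 0 0 -3 0 0 0;255 0 0 -5.5 0 0 0;255 5 -5 -5.5 0 0 0;255 8 -9 -5.5 0 0 0;255 11 -12.5 -5.5 0 0 0;255 14 -16 -5.5 0 0 0;255 17 -19.5 -5.5 0 0 0;255 20 -23 -5.5 0 0 0;255 23 -26 -5.5 0 0 0;255 24.5 -28.5 -5.5 0 0 0;255 24.5 -28.5 -5.5 0 0 0;255 24.5 -28.5 -5.5 0 0 0")

```text
time: 19.55
ee_pos: [0.5237, 0.1347, 0.0692]
orientation: [0.971, 0.24, -0.0, 0.0]
ft_force: [-0.2, -0.2, -3.9]
finger_gap: 0.0276
grip_force: 25.0
```

```bash
sed -i 's/^d=.*/d=[.628,.1058,-.313]/' h.py; python3 -c "
from h import *
st()
mv(D(d,(-.112,0,.023))[0])
a=robot.read_camera('top');cv2.imwrite('pics/t8.png',a);b=robot.read_camera('scene');cv2.imwrite('pics/s8.png',b)
im=np.hstack([cv2.resize(b[140:260,290:410],(400,400),interpolation=3),cv2.resize(a[120:260,240:380],(400,400),interpolation=3)]);cv2.imwrite('pics/c8.png',im)"
```

```text
dockpos [-0.1081 -0.0046  0.0692] angle 0.916 rad 0.1225 gap 0.027605859975205156 24.994962215423584 f [-0.2 -0.2 -3.9] t 19.55
pos [0.5237 0.1347 0.0692] shift cm [ 0.06 -0.61  4.62] turn [0. 0. 0.] q [ 0.04  0.11  1.91 -0.    1.13  1.13] t 19.55
```

play_rows(targets="255 0.05 -0.6 0 0 0 0;255 0.05 -0.6 2 0 0 0;255 0.05 -0.6 4 0 0 0;255 0.05 -0.6 4.6 0 0 0;255 0.05 -0.6 4.6 0 0 0;255 0.05 -0.6 4.6 0 0 0")

```text
time: 20.25
ee_pos: [0.5224, 0.14, 0.0249]
orientation: [0.971, 0.239, 0.001, 0.0]
ft_force: [-0.4, -0.4, -2.3]
finger_gap: 0.0273
grip_force: 25.0
```

```bash
python3 -c "
from h import *
M,p=st()
for x in (-.09,-.07,-.05,-.035,-.02,-.01,0,.01,.015,.018): print(x,(M.inv().apply(D(d,(x,0,.0225))[0]-p)*100).round(2))"
```

```text
dockpos [-1.11e-01  1.00e-04  2.49e-02] angle 0.961 rad 0.122 gap 0.027339558353846424 24.997385144233704 f [-0.4 -0.4 -2.3] t 20.25
-0.09 [1.46 1.51 0.24]
-0.07 [2.86 2.94 0.25]
-0.05 [4.26 4.36 0.25]
-0.035 [5.31 5.44 0.25]
-0.02 [6.36 6.51 0.25]
-0.01 [7.06 7.22 0.25]
0 [7.76 7.94 0.26]
0.01 [8.46 8.65 0.26]
0.015 [8.81 9.01 0.26]
0.018 [9.02 9.22 0.26]
```

play_rows(targets="255 0.75 0.75 0 0 0 0;255 1.46 1.51 0 0 0 0;255 2.2 2.2 0 0 0 0;255 2.86 2.94 0 0 0 0;255 3.6 3.65 0 0 0 0;255 4.26 4.36 0 0 0 0;255 4.8 4.9 0 0 0 0;255 5.3 5.45 0 0 0 0;255 5.3 5.45 0 0 0 0")

```text
time: 21.15
ee_pos: [0.5948, 0.1163, 0.0242]
orientation: [0.971, 0.239, 0.0, 0.0]
ft_force: [-0.0, 0.0, -2.7]
finger_gap: 0.0278
grip_force: 25.0
```

```bash
python3 -c "
from h import *
M,p=st()
for x in (-.02,-.01,0,.01,.015,.018): print(x,(M.inv().apply(D(d,(x,0,.0235))[0]-p)*100).round(2))"
```

```text
dockpos [-0.0348 -0.0002  0.0242] angle 0.327 rad 0.0742 gap 0.027803569744392177 24.997166991233826 f [-0.   0.  -2.7] t 21.15
-0.02 [1.05 1.04 0.07]
-0.01 [1.75 1.76 0.07]
0 [2.45 2.47 0.07]
0.01 [3.15 3.19 0.07]
0.015 [3.5  3.54 0.07]
0.018 [3.71 3.76 0.07]
```

play_rows(targets="255 0.5 0.5 0 0 0 0;255 1.05 1.04 0 0 0 0;255 1.4 1.4 0 0 0 0;255 1.75 1.76 0 0 0 0;255 2.1 2.1 0 0 0 0;255 2.45 2.47 0 0 0 0;255 2.8 2.85 0 0 0 0;255 3.15 3.19 0 0 0 0;255 3.15 3.19 0 0 0 0")

```text
time: 22.05
ee_pos: [0.6373, 0.1028, 0.0242]
orientation: [0.971, 0.239, 0.0, 0.0]
ft_force: [-0.9, 0.7, -3.7]
finger_gap: 0.0276
grip_force: 25.0
```

play_rows(targets="255 0.15 0.15 0 0 0 0;255 0.3 0.3 0 0 0 0;255 0.4 0.4 0 0 0 0;255 0.4 0.4 0 0 0 0")

```text
time: 22.45
ee_pos: [0.6421, 0.1013, 0.0241]
orientation: [0.971, 0.24, 0.0, 0.0]
ft_force: [0.2, -0.1, -4.1]
finger_gap: 0.0274
grip_force: 25.0
```

```bash
python3 -c "
from h import *
st()"
```

```text
dockpos [0.0148 0.0001 0.0241] angle -0.354 rad 0.0745 gap 0.027362882870647545 24.99735563993454 f [ 0.2 -0.1 -4.1] t 22.45
```

play_rows(targets="255 0.07 0.07 0 0 0 0;255 0.14 0.14 0 0 0 0;255 0.14 0.14 0 0 0 0")

```text
time: 22.75
ee_pos: [0.6432, 0.1011, 0.024]
orientation: [0.971, 0.24, -0.001, -0.0]
ft_force: [-2.2, 0.9, -0.7]
finger_gap: 0.0276
grip_force: 25.0
```

play_rows(targets="255 0.07 0.07 0 0 0 0;255 0.14 0.14 0 0 0 0;255 0.14 0.14 0 0 0 0")

```text
time: 23.05
ee_pos: [0.6433, 0.1011, 0.0237]
orientation: [0.971, 0.24, -0.003, -0.001]
ft_force: [-8.2, 2.3, 2.0]
finger_gap: 0.0279
grip_force: 25.0
```

play_rows(targets="255 0 0 0.15 0 0 0;255 -0.03 -0.03 0.3 0 0 0;255 -0.07 -0.07 0.3 0 0 0;255 -0.07 -0.07 0.3 0 0 0;90 -0.07 -0.07 0.3 0 0 0;90 -0.07 -0.07 0.3 0 0 0;90 -0.07 -0.07 0.3 0 0 0;90 -0.07 -0.07 0.3 0 0 0;90 -0.07 -0.07 0.3 0 0 0;90 -0.07 -0.07 0.3 0 0 0")

```text
time: 24.05
ee_pos: [0.645, 0.1004, 0.0211]
orientation: [0.971, 0.24, 0.0, 0.0]
ft_force: [-0.5, 0.1, -0.1]
finger_gap: 0.0609
grip_force: 0.0
```

```bash
python3 -c "
from h import *
st()"
```

```text
dockpos [0.0178 0.0001 0.0211] angle -0.391 rad 0.0756 gap 0.060851396778163695 0.0 f [-0.5  0.1 -0.1] t 24.05
```

play_rows(targets="90 0 0 -5 0 0 0;90 0 0 -9 0 0 0;90 0 0 -9 0 0 0;90 0 0 -9 0 0 0")

```text
time: 24.45
ee_pos: [0.6456, 0.1005, 0.1122]
orientation: [0.971, 0.24, 0.001, 0.0]
ft_force: [0.5, 0.8, -0.7]
finger_gap: 0.0607
grip_force: 0.0
```

```bash
python3 -c "
from h import *
st();mv([.5212,.2138,.11])
"
```

```text
dockpos [0.0184 0.0004 0.1122] angle -0.399 rad 0.0756 gap 0.06074055020934759 0.0 f [ 0.5  0.8 -0.7] t 24.45
pos [0.6456 0.1005 0.1122] shift cm [ -5.74 -15.82   0.19] turn [0. 0. 0.] q [-0.02  0.3   1.59 -0.    1.24  1.07] t 24.45
```

play_rows(targets="0 -2 -5 0 0 0 0;0 -4 -10 0 0 0 0;0 -5.75 -15.8 0 0 0 0;0 -5.75 -15.8 0 0 0 0;0 -5.75 -15.8 0 0 0 0;0 -5.75 -15.8 0 0 0 0;0 -5.75 -15.8 0 0 0 0")

```text
time: 25.15
ee_pos: [0.5214, 0.2126, 0.1107]
orientation: [0.971, 0.239, -0.0, 0.0]
ft_force: [-0.4, -0.1, 0.1]
finger_gap: 0.0938
grip_force: 0.0
```

```bash
python3 - <<'E'
from h import *
st();mv([.5212,.2138,.036])
b=robot.read_camera('scene');a=robot.read_camera('top');cv2.imwrite('pics/t9.png',a);cv2.imwrite('pics/s9.png',b)
x0,y0=300,160
im=cv2.resize(b[y0:y0+100,x0:x0+130],(780,600),interpolation=3); t=np.linspace(0,2*np.pi,40)
for x,z,r,c in((.015,.091,.014,(0,0,255)),(.015,.036,.045,(0,255,255))):
    q=D(d,np.c_[x+r*np.cos(t),r*np.sin(t),z+0*t]); cv2.polylines(im,[np.round((proj('scene',q)-[x0,y0]+.5)*6).astype(np.int32)],True,c,1)
q=D(d,np.c_[-.135+.01*np.cos(t),.07+.01*np.sin(t),.104+0*t]); cv2.polylines(im,[np.round((proj('scene',q)-[x0,y0]+.5)*6).astype(np.int32)],True,(255,0,255),1)
cv2.imwrite('pics/c9.png',im)
E
```

```text
dockpos [-0.1343  0.0688  0.1107] angle 1.561 rad 0.1233 gap 0.09383123334972017 0.0 f [-0.4 -0.1  0.1] t 25.15
pos [0.5214 0.2126 0.1107] shift cm [ 0.04 -0.12  7.47] turn [0. 0. 0.] q [ 0.19  0.1   1.83 -0.    1.21  1.27] t 25.15
```

View pics/c9.png

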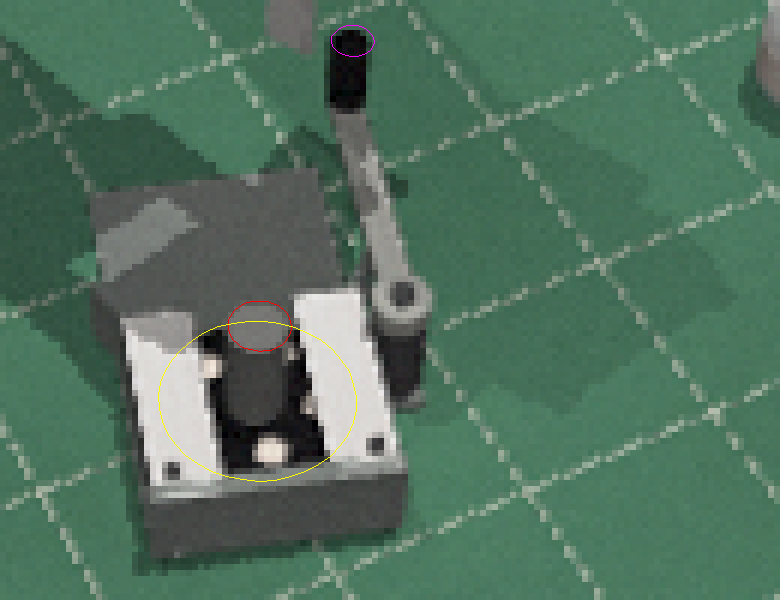

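The reel is home and upright: the neck top matches the predicted circle at (260,326), and the handle is open with its grip at (350,42). I'll grasp the handle and close it.

play_rows(targets="0 0 -0.1 4 0 0 0;0 0 -0.1 7 0 0 0;0 0 -0.1 7.4 0 0 0;255 0 -0.1 7.4 0 0 0;255 0 -0.1 7.4 0 0 0;255 0 -0.1 7.4 0 0 0;255 0 -0.1 7.4 0 0 0;255 0 -0.1 7.4 0 0 0;255 0 -0.1 7.4 0 0 0;255 0 -0.1 7.4 0 0 0;255 0 -0.1 7.4 0 0 0;255 0 -0.1 7.4 0 0 0", squeeze=15)

```text
time: 26.45
ee_pos: [0.5199, 0.2145, 0.037]
orientation: [0.971, 0.24, -0.0, -0.0]
ft_force: [0.7, -0.9, -0.1]
finger_gap: 0.0254
grip_force: 0.0
```

play_rows(targets="255 0 0 0 0 0 0;255 0 0 0 0 0 0;255 0 0 0 0 0 0;255 0 0 0 0 0 0")

```text
time: 26.85
ee_pos: [0.5207, 0.2142, 0.0372]
orientation: [0.971, 0.24, 0.001, 0.0]
ft_force: [4.9, -2.5, -2.2]
finger_gap: 0.0197
grip_force: 15.0
```

```bash
python3 -c "
from h import *
arc(np.linspace(1.571,.771,11))"
```

```text
dockpos [-0.1355  0.0701  0.0372] angle 1.572 rad 0.1245 gap 0.019663916716665477 14.99917522072792 f [ 4.9 -2.5 -2.2] t 26.85
1.57 [0.03 0.04 0.  ]
1.49 [-0.65  0.76 -0.  ]
1.41 [-1.28  1.54  0.  ]
1.33 [-1.83  2.36  0.  ]
1.25 [-2.32  3.22  0.  ]
1.17 [-2.74  4.12  0.  ]
1.09 [-3.09  5.05  0.  ]
1.01 [-3.36  6.    0.  ]
0.93 [-3.55  6.97  0.  ]
0.85 [-3.67  7.96  0.  ]
0.77 [-3.71  8.95  0.  ]
```

play_rows(targets="255 -0.65 0.76 0 0 0 0;255 -1.28 1.54 0 0 0 0;255 -1.83 2.36 0 0 0 0;255 -2.32 3.22 0 0 0 0;255 -2.74 4.12 0 0 0 0;255 -3.09 5.05 0 0 0 0;255 -3.36 6.0 0 0 0 0;255 -3.55 6.97 0 0 0 0;255 -3.67 7.96 0 0 0 0;255 -3.71 8.95 0 0 0 0;255 -3.71 8.95 0 0 0 0")

```text
time: 27.95
ee_pos: [0.529, 0.1163, 0.0369]
orientation: [0.971, 0.239, -0.0, 0.001]
ft_force: [-3.8, -3.3, 2.8]
finger_gap: 0.0198
grip_force: 15.0
```

```bash
python3 -c "
from h import *
arc(np.linspace(.771,-.029,11))"
```

```text
dockpos [-0.0974 -0.0205  0.0369] angle 0.762 rad 0.1251 gap 0.019813845286950096 15.001760870218277 f [-3.8 -3.3  2.8] t 27.95
0.77 [ 0.11 -0.11 -0.  ]
0.69 [0.16 0.88 0.  ]
0.61 [0.28 1.86 0.  ]
0.53 [0.48 2.83 0.  ]
0.45 [0.76 3.79 0.  ]
0.37 [1.11 4.71 0.  ]
0.29 [1.54 5.61 0.  ]
0.21 [2.04 6.47 0.  ]
0.13 [2.6  7.28 0.  ]
0.05 [3.23 8.05 0.  ]
-0.03 [3.91 8.77 0.  ]
```

play_rows(targets="255 0.1 0.88 0 0 0 0;255 0.23 1.86 0 0 0 0;255 0.45 2.83 0 0 0 0;255 0.73 3.79 0 0 0 0;255 1.1 4.71 0 0 0 0;255 1.54 5.61 0 0 0 0;255 2.04 6.47 0 0 0 0;255 2.6 7.28 0 0 0 0;255 3.0 7.75 0 0 0 0;255 3.3 8.1 0 0 0 0;255 3.65 8.5 0 0 0 0;255 3.65 8.5 0 0 0 0")

```text
time: 29.15
ee_pos: [0.6016, 0.0595, 0.0372]
orientation: [0.971, 0.239, 0.001, 0.0]
ft_force: [0.1, 0.5, 0.8]
finger_gap: 0.0195
grip_force: 15.0
```

```bash
python3 -c "
from h import *
arc([0,-.03,-.05])"
```

```text
dockpos [-0.0108 -0.0522  0.0372] angle -0.001 rad 0.1222 gap 0.019494766895011735 15.000550746917725 f [0.1 0.5 0.8] t 29.15
0 [-0.14  0.12 -0.  ]
-0.03 [0.12 0.38 0.  ]
-0.05 [0.3  0.55 0.  ]
```

play_rows(targets="255 0.1 0.1 0 0 0 0;255 0.2 0.2 0 0 0 0;255 0.2 0.2 0 0 0 0")

```text
time: 29.45
ee_pos: [0.6025, 0.0592, 0.0371]
orientation: [0.971, 0.24, -0.001, -0.0]
ft_force: [-4.3, 2.4, 3.8]
finger_gap: 0.0193
grip_force: 15.0
```

play_rows(targets="255 0.1 0.1 0 0 0 0;255 0.15 0.15 0 0 0 0;255 0.15 0.15 0 0 0 0")

```text
time: 29.75
ee_pos: [0.6024, 0.0593, 0.037]
orientation: [0.971, 0.24, -0.003, -0.001]
ft_force: [-11.2, 3.4, 9.3]
finger_gap: 0.0194
grip_force: 15.0
```

```bash
python3 -c "
from h import *
st()"
```

```text
dockpos [-0.01   -0.0521  0.037 ] angle -0.008 rad 0.1221 gap 0.019422471305698446 15.012103468179703 f [-11.2   3.4   9.3] t 29.75
```

The handle is at its closed stop: position static, force rising. I'll release and retreat.

play_rows(targets="255 -0.1 -0.1 0 0 0 0;0 -0.1 -0.1 0 0 0 0;0 -0.1 -0.1 0 0 0 0;0 -0.1 -0.1 0 0 0 0;0 -0.1 -0.1 0 0 0 0;0 -0.1 -0.1 0 0 0 0;0 -0.1 -0.1 0 0 0 0;0 -0.1 -0.1 -4 0 0 0;0 -0.1 -0.1 -9 0 0 0;0 -0.1 -0.1 -12 0 0 0;0 -0.1 -0.1 -12 0 0 0")

```text
time: 30.85
ee_pos: [0.6078, 0.0585, 0.1634]
orientation: [0.971, 0.24, 0.005, 0.002]
ft_force: [0.0, 0.7, 0.9]
finger_gap: 0.0931
grip_force: 0.0
```

play_rows(targets="0 -5 -5 0 0 0 0;0 -10 -10 0 0 0 0;0 -12 -12 0 0 0 0;0 -12 -12 0 0 0 0;0 -12 -12 0 0 0 0")

```text
time: 31.35
ee_pos: [0.4394, 0.1099, 0.1556]
orientation: [0.971, 0.24, -0.001, -0.0]
ft_force: [-0.1, -0.4, 0.3]
finger_gap: 0.0941
grip_force: 0.0
```

```bash
python3 - <<'E'
from h import *
b=robot.read_camera('scene');cv2.imwrite('pics/s10.png',b)
g=cv2.cvtColor(b,cv2.COLOR_BGR2GRAY)
for nm,P in dict(closed=(-.011,-.054,.09),mid02=(-.011-.0246,.07-.1215,.09),neck=(.015,0,.091),hinge=(-.011,.07,.068)).items():
    u=proj('scene',D(d,P))[0]; print(nm,u.round(1),g[int(u[1]+.5)-1:int(u[1]+.5)+2,int(u[0]+.5)-1:int(u[0]+.5)+2].tolist())
u=proj('scene',D(d,(-.011,-.054,.084)))[0].astype(int); r=g[u[1]-14:u[1]+14,u[0]-14:u[0]+14]; m=(r<35).astype(np.uint8)
k,l,s,c=cv2.connectedComponentsWithStats(m); print([(s[i,4],(c[i]+u-14).round(1)) for i in range(1,k) if s[i,4]>15], u)
E
```

```text
closed [321.2 208.8] [[25, 29, 28], [13, 11, 23], [17, 9, 14]]
mid02 [320.8 201.6] [[108, 108, 110], [109, 110, 110], [106, 105, 105]]
neck [342.7 213.7] [[119, 115, 116], [115, 115, 116], [117, 116, 119]]
hinge [366.2 208.3] [[123, 80, 78], [86, 68, 68], [72, 63, 61]]
[(np.int32(79), array([321.4, 210.4]))] [321 210]
```

```bash
python3 -c "
from plant import robot
print(robot.job_done())"
```

```text
the job is handed in; nothing more can be done
None
```

I loaded the large reel into the dock, upright and against the back stop, with the latch swung fully closed in front of its neck and released; the job was handed in at about 31 s of the 67 s allowed, and no verdict came back.

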